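Lock the eared glaze sieve onto its receiver

TASK

On the pottery table, take the small glaze sieve that has two flat ears at its foot (not the one with the plain round foot) and set it upright and flat on the fixed receiver with its ears in the two open sides between the claws. Then turn it a quarter turn clockwise, seen from above, so that both ears lie under the claws, and let go. Leave the plain sieve and the brush jar standing where they are.

Things in the scene. Friction and masses are not known exactly. Their poses are not given: they have to be found in the camera images.
- sieve: Loose sieve, 0.22 kg: grey drum 68 mm across, 38 high. Origin: centre of underside, z up. Two flat ears at its foot along +x and -x: a strip 112 long (x), 26 wide (y), z 0 to 8 mm. Handle: aluminium bar over the drum along y, 68 long, 14 wide (x), z 58 to 74, a thin post at each end, open gap below it down to the rim (z 38). Pinch the bar's middle across x. Same shape after a half turn.
- plain_sieve: Bystander: loose sieve with the same drum and handle but a plain round foot flange, 92 mm across and 8 mm thick, no ears; it does not fit the receiver. Origin: centre of the underside, z up; handle bar along y.
- receiver: Fixed grey pan 152 mm across, flat top at z 45 mm. Origin: centre of underside, z up. Claws at +y and -y, 44 wide, z 45 to 65: lips reach in to 42 mm from the axis, 13 mm free below, wall at 65. Set the sieve with its x axis along this x (either way; 30 degrees, 8 mm of room), turn 90 degrees clockwise from above: its x along this y. Stops 7 degrees past; light friction. Half-turn symmetric.
- brush_jar: Bystander: loose white jar, 74 mm across and 85 mm high, brush handles standing out of it up to 140 mm. Origin: centre of the underside, z up.

How it is judged (in metres and radians):
At the end, for the whole second after the job is handed in: The eared sieve stands upright (within 0.1 rad) and at rest on the receiver's flat top (height within 5 mm), centred within 15 mm, with its ears under the claws: its x axis within 0.35 rad (20 degrees) of the receiver's y axis, either way round; released (horizontal distance between sieve and receiver below 0.015 m and z of sieve in the frame of receiver between 0.04 and 0.05 m and angle between the x axis of sieve and the y axis of receiver, either way round below 0.35 rad and angle between sieve's own z axis and vertical below 0.1 rad and linear speed of sieve below 0.02 m/s); the robot touches nothing.
It fails at once if the plain sieve is moved by more than 40 mm or tipped (distance of plain_sieve from where it was at the start of the episode above 0.04 m or angle between plain_sieve's own z axis and vertical above 0.5 rad).
It fails at once if the brush jar is moved by more than 40 mm or tipped (distance of brush_jar from where it was at the start of the episode above 0.04 m or angle between brush_jar's own z axis and vertical above 0.5 rad).
It also fails if it takes over 48 s, if anything falls off the work surface, if the arm or the gripper's body presses on something with over 40 N, if the wrist force passes 120 N, or if a joint passes its speed limit or range.

ROBOT

A 6-joint arm with a two-finger parallel gripper is mounted at the origin on the work surface. World frame = base frame: x ahead of the robot, y to its left, z up, the work surface at z = 0. Lengths are in mm, angles in rad, forces in N, time in s.
With the tool pointing down it reaches from about 275 to 750 mm from the base axis. Payload 10.2 kg.
Tool frame: the origin (TCP) lies at the very end of the fingers, on their centre line; the grasp point (between the pads) lies 19 mm behind it (ctrl.hold_point_z is the distance from the TCP to the grasp point, in mm); z points along the fingers, y is the direction in which the jaws open and shut (so a half turn about z gives the same grasp; the last joint's range is limited). The gripper opens to 85 mm and grips with 20 to 120 N. Pads are 22 mm wide; open, the fingers measure 114 mm over their backs; the gripper's body (76 mm by 85 mm) begins 54 mm behind the grasp point. The pads swing forward as they close: fully open they stand 13 mm farther back than shut.
Start: joints at [1.072, 0.313, 1.498, -0, 1.331, -0.223], TCP at [142.979, 505.161, 231.294] pointing down, gripper open.
Joint ranges: [-2.94, 2.94], [-0.97, 2.17], [0.19, 2.56], [-1.23, 4.37], [0.02, 3.11], [-2.88, 2.88]. Speed limits (rad/s): [2.39, 2.39, 3.01, 3.14, 3.14, 3.14].

INTERFACE

Orientations are given as a unit quaternion [w, x, y, z].
In Python, from rig import readout, cams, workorder, spotter, ctrl gives the robot as it stands.
- The arm moves only by the tool step_arm, never from a script. Its argument "plan" is text: rows parted by semicolons, each of 5 numbers parted by spaces: the shift along the tool's x, y, z in cm, then the turn about the tool's z in degrees, then the opening in per cent of the stroke, from 0 (shut) to 100 (fully open). In form: x y z twist gripper; .... A call has 1 to 10 rows; each row is the pose to reach, as a shift and turn from the pose commanded when the call began, along the tool's axes at that moment; what a row does not reach only later rows make up. A row lasts 1/10 s, in which the tool goes at most 50 mm and 8.59 degrees, less where a joint would pass 70% of its speed; a pose out of reach is approached as far as the arm can. A call with a gripper value outside its range is refused whole. The fingers move at their own pace and stop on an object; "grip_force" is the grip in N (left out, the last holds). Time passes only in rows, so rows that repeat a pose let the fingers close. It gives the time, the measured TCP pose, the force and the opening at its end, in the units of the state.
- readout.sense(): the state, without advancing time (a new reading comes with each control period).
- cams.capture(name): name is "side" or "top" or "wrist"; returns (picture, depth): 384x512x3 uint8, red, green, blue; 384x512 float32, mm along the optical axis (not along the pixel's ray), 0 where there is no reading.
- cams.camera_info(name): a dict with "vfov" (degrees; the focal length in pixels is half the picture's height over the tangent of half this angle, whatever the lens; pixels are square), "cx", "cy" (the principal point, pixels), "k1" (the pictures are not rectified: a ray, as slopes to the right and down, at radius r is drawn at 1 + k1 r^2 times it, then the intrinsics apply), "rvec" (rotation vector, rad) and "tvec" (3), from world to camera coordinates, as OpenCV has them. Camera axes: x right, y down, z forward; pixel columns grow to the right and rows downward; lengths in mm; the calibration is good to about 2 mm. A picture is of the moment at which its call begins: read the wrist's pose just before it. camera_info takes no time and is no camera call; for the wrist camera it gives the pose at the moment of the call.
- workorder.finish_job(): hands the job in, once; it reports no verdict.
Trained networks look in the newest picture that a camera, given by its name, has taken for a name from the list of things; names that differ only in an ending like _2 or _b are one class to them, and where a whole thing is asked for, a point or a joint stands for the part that bears it (a point fixed in the world has none). Each returns a list of dicts, best first, with "conf" (0 to 1); they miss things now and then, are a little off and sometimes report something else, mostly with a low value. They report only what shows in the picture. A call takes as long as a camera call.
- spotter.regions_of(camera, target): "pixels" (384x512 bool, what is visible of it) and "extent" ([centre column, centre row, width, height] in pixels, round what is visible of it).
The state is a dict: "time_s": time; "joints": joint angles; "dq": joint speeds; "tau": joint torques, N m; "eef_pos": TCP position; "ee_rot": TCP orientation; "force": force on the tool from outside, world axes, zero at the start; "wrist_torque": the same for the moment, N m; "grip_width": opening from 0.0 (shut) to 1.0 (fully open).
Only numpy, scipy, OpenCV 4.12 (cv2) and the standard library are available. Lean on these libraries where they do the work, as an engineer would, in place of code of your own. Each camera call takes 0.05 s, during which the arm holds its last target. There are 200 camera calls.

## Working session

There is one attempt and no reset: what is moved stays moved. The work goes in short steps, Python scripts to look and compute and a tool call to move; the robot and the scene stay as the last step left them, time stands still between calls to the robot, and variables do not carry over. Pictures are saved under pics/ and viewed, about 8 in all and at most 12, crops included, and the job is handed in when it is done.

Besides the shell and the picture viewer there is one more tool, called after ">>>" by a JSON object that holds its "api" and its "payload". step_arm: Moves the arm, as the interface text tells. Its arguments: {"type":"object","properties":{"plan":{"type":"string"},"grip_force":{"type":"number"}},"required":["plan"]}

```bash
mkdir -p pics
cat > h.py <<'E'
import numpy as np, cv2
from rig import readout, cams, workorder, spotter, ctrl
def pts(info,depth,mask):
    v,u=np.nonzero(mask&(depth>0)); d=depth[v,u]
    f=192/np.tan(np.radians(info["vfov"])/2)
    K=np.array([[f,0,info["cx"]],[0,f,info["cy"]],[0,0,1.]])
    n=cv2.undistortPoints(np.c_[u,v].astype(np.float64)[:,None],K,np.array([info["k1"],0,0,0.]))[:,0]
    P=np.c_[n*d[:,None],d]; R=cv2.Rodrigues(np.array(info["rvec"],float))[0]
    return (P-np.array(info["tvec"]).ravel())@R
E
python3 - <<'E'
from h import *
for c in("top","side"):
    i=cams.camera_info(c);p,d=cams.capture(c);cv2.imwrite(f"pics/{c}1.png",p[:,:,::-1])
    for t in("sieve","plain_sieve","receiver","brush_jar"):
        for r in spotter.regions_of(c,t)[:2]:
            m=r["pixels"]
            if m.sum()<10: continue
            q=pts(i,d,m); print(c,t,round(r["conf"],2),np.round(r["extent"]),m.sum(),np.round(np.median(q,0)),np.round(np.percentile(q,2,0)),np.round(np.percentile(q,98,0)))
print(readout.sense())
E
```

```text
top sieve 0.79 [274. 173.  28.  49.] 1028 [603. -30.  15.] [556. -59.   6.] [660.   2.  76.]
top sieve 0.38 [381. 141.  44.  39.] 1332 [ 660. -255.   85.] [ 632. -297.    2.] [ 697. -229.  127.]
top plain_sieve 0.55 [131. 240.  47.  41.] 1319 [470. 280.  15.] [431. 244.   6.] [510. 316.  76.]
top receiver 0.77 [378. 241.  73.  74.] 4172 [ 452. -250.   45.] [ 383. -318.   24.] [ 519. -177.   67.]
top brush_jar 0.95 [382. 142.  46.  38.] 1275 [ 660. -254.   85.] [ 632. -294.    8.] [ 697. -229.  127.]
side sieve 0.76 [283. 200.  36.  40.] 980 [603. -31.  26.] [556. -61.   3.] [638.   2.  75.]
side plain_sieve 0.8 [154. 174.  34.  36.] 879 [463. 266.  23.] [428. 242.   3.] [504. 317.  75.]
side receiver 0.86 [326. 288.  88.  79.] 5195 [ 436. -257.   45.] [ 377. -322.    2.] [ 518. -188.   66.]
side brush_jar 0.65 [386. 219.  43.  67.] 1786 [ 645. -271.   66.] [ 631. -301.    1.] [ 741. -230.  124.]
{'time_s': 0.5, 'joints': array([ 1.07158930e+00,  3.12923677e-01,  1.49775668e+00, -3.00781643e-05,
        1.33101385e+00, -2.23426782e-01]), 'dq': array([ 0.00094582, -0.00085421, -0.00020506, -0.00088447,  0.00065098,
        0.00125893]), 'tau': array([-5.78975269e-04, -4.11929440e+01, -2.59766364e+01, -1.29470541e-04,
        7.94751377e-04, -6.67868161e-07]), 'eef_pos': array([142.97912174, 505.13462998, 231.26069609]), 'ee_rot': array([-4.28390908e-06,  1.37450031e-01,  9.90508701e-01, -5.26608087e-05]), 'force': array([-0.18069178, -0.83672716,  0.3577034 ]), 'wrist_torque': array([ 0.03358538, -0.02724739,  0.00479284]), 'grip_width': 0.9958817889092719}
```

View picture.

Run:
```python
from h import *
i=cams.camera_info("top");p,d=cams.capture("top")
def ax(q):
    c=cv2.minAreaRect(q[:,:2].astype(np.float32)); w=np.linalg.svd(q[:,:2]-q[:,:2].mean(0),full_matrices=False)[2][0]
    return len(q),np.round(q.mean(0)),np.round(np.degrees(np.arctan2(w[1],w[0])),1),c
r=spotter.regions_of("top","sieve")[0]; q=pts(i,d,r["pixels"])
print("bar",ax(q[q[:,2]>60])); print("low",ax(q[(q[:,2]<14)]));print("all",ax(q[q[:,2]<60]))
r=spotter.regions_of("top","receiver")[0]; q=pts(i,d,r["pixels"])
k=q[(q[:,2]>58)]; print("claws",ax(k)); print("top",cv2.minEnclosingCircle(q[:,:2].astype(np.float32)))
_,_,l,c=*[0]*2,*cv2.kmeans(k[:,:2].astype(np.float32),2,None,(3,50,.1),5,0)[1:]; print(c,c.mean(0),np.degrees(np.arctan2(*(c[1]-c[0])[::-1])))
s=cv2.resize(p[90:310,90:450],None,fx=2.2,fy=2.2,interpolation=cv2.INTER_CUBIC);cv2.imwrite("pics/a.png",s[:,:,::-1])
```

```text
bar (234, array([607., -30.,  73.]), np.float64(-86.4), ((608.013427734375, -30.446807861328125), (14.341291427612305, 65.5699462890625), 3.804891586303711))
low (396, array([608., -30.,  10.]), np.float64(-176.4), ((609.9830932617188, -31.806068420410156), (55.59286880493164, 109.41351318359375), 81.33426666259766))
all (743, array([608., -30.,  18.]), np.float64(-177.9), ((609.7288208007812, -31.128334045410156), (65.08809661865234, 106.60592651367188), 71.35855865478516))
claws (653, array([ 451., -248.,   65.]), np.float64(-70.6), ((450.98382568359375, -249.89263916015625), (48.8404541015625, 146.02711486816406), 18.378055572509766))
top ((449.6506042480469, -249.10324096679688), 76.75130462646484)
[[ 432.27374 -195.94797]
 [ 470.1218  -302.2496 ]] [ 451.19775 -249.09879] -70.40203
```

View pics/a.png

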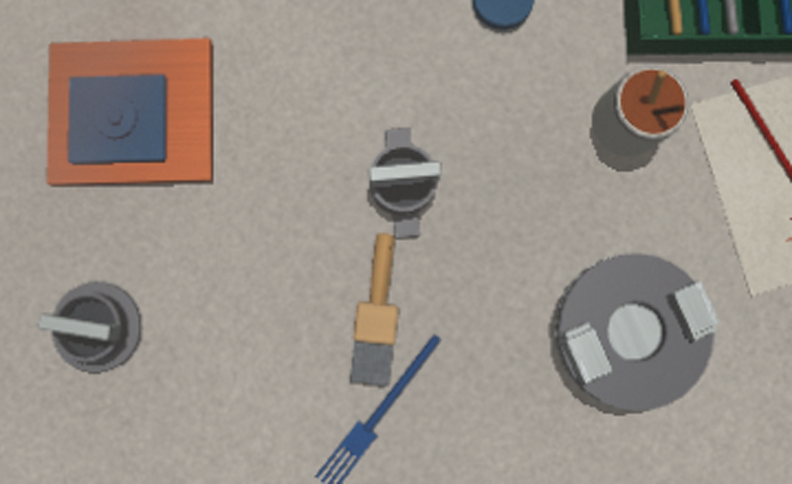

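>>> {"api": "step_arm", "payload": {"plan": "-59.3 -38.8 7 70.6 100;-59.3 -38.8 7 70.6 100;-59.3 -38.8 7 70.6 100;-59.3 -38.8 7 70.6 100;-59.3 -38.8 7 70.6 100;-59.3 -38.8 7 70.6 100;-59.3 -38.8 7 70.6 100;-59.3 -38.8 7 70.6 100;-59.3 -38.8 7 70.6 100;-59.3 -38.8 7 70.6 100", "grip_force": 60}}

```text
time_s: 1.65
eef_pos: [470.6, 127.8, 182.2]
ee_rot: [0.0, 0.685, 0.728, 0.0]
force: [0.3, 0.6, -0.8]
grip_width: 1.001
```

```bash
cat >> h.py <<'E'
def plan(x,y,z,yaw):
    "shift in tool axes (cm), twist (deg) to TCP x,y,z, tool-y axis at world yaw deg"
    from scipy.spatial.transform import Rotation as Ro
    s=readout.sense(); w=s["ee_rot"]; R=Ro.from_quat([*w[1:],w[0]]).as_matrix()
    cy=np.degrees(np.arctan2(R[1,1],R[0,1]))
    print("t",s["time_s"],np.round(s["eef_pos"],1),"yaw",round(cy,1),"tilt",np.round(R[:,2],3),"F",np.round(s["force"],1),"g",round(s["grip_width"],3))
    print("shift",np.round(R.T@(np.array([x,y,z])-s["eef_pos"])/10,2),"twist",round((cy-yaw+180)%360-180,1))
E
python3 -c "
from h import *
plan(608,-30,140,3.6)"
```

```text
t 1.65 [470.6 127.8 182.2] yaw 3.5 tilt [ 0.001  0.    -1.   ] F [ 0.3  0.6 -0.8] g 1.001
shift [-16.59  12.75   4.22] twist -0.1
```

>>> {"api": "step_arm", "payload": {"plan": "-16.6 12.7 4.2 0 100;-16.6 12.7 4.2 0 100;-16.6 12.7 4.2 0 100;-16.6 12.7 4.2 0 100;-16.6 12.7 4.2 0 100;-16.6 12.7 4.2 0 100;-16.6 12.7 4.2 0 100"}}

```text
time_s: 2.35
eef_pos: [606.0, -27.1, 140.3]
ee_rot: [-0.0, 0.684, 0.729, -0.0]
force: [0.6, -0.1, 0.1]
grip_width: 1.003
```

Run:
```python
from h import *
i=cams.camera_info("wrist");p,d=cams.capture("wrist");cv2.imwrite("pics/w1.png",p[:,:,::-1])
for r in spotter.regions_of("wrist","sieve")[:1]:
    q=pts(i,d,r["pixels"]); k=q[(q[:,2]>62)&(q[:,2]<85)]
    print(r["conf"],len(k),cv2.minAreaRect(k[:,:2].astype(np.float32)),np.median(k,0))
    x,y=k[:,:2].mean(0); plan(x,y,47,3.6)
```

```text
0.88 2228 ((608.3435668945312, -27.099124908447266), (13.696404457092285, 67.73719024658203), 3.4191441535949707) [608.02825497 -24.39905746  73.69791828]
t 2.45 [606.1 -26.6 140.8] yaw 3.7 tilt [ 0.  0. -1.] F [-0.8  0.1  0.3] g 1.0
shift [0.14 0.2  9.38] twist 0.1
```

View pics/w1.png

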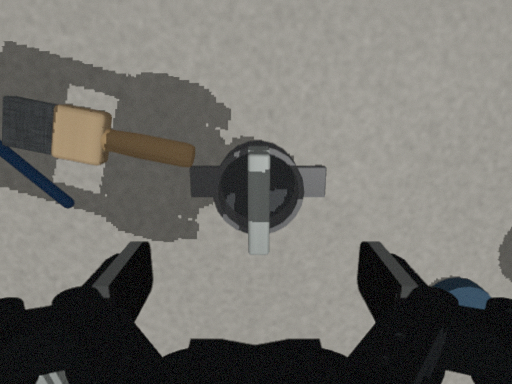

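>>> {"api": "step_arm", "payload": {"plan": "-0.1 0.2 4 0 100;-0.1 0.2 7 0 100;-0.1 0.2 9.3 0 100;-0.1 0.2 9.3 0 100;-0.1 0.2 9.3 0 10;-0.1 0.2 9.3 0 0;-0.1 0.2 9.3 0 0;-0.1 0.2 9.3 0 0;-0.1 0.2 9.3 0 0;-0.1 0.2 9.3 0 0", "grip_force": 60}}

```text
time_s: 3.45
eef_pos: [608.9, -29.0, 47.8]
ee_rot: [0.0, 0.685, 0.729, 0.0]
force: [-0.6, -0.3, 5.1]
grip_width: 0.154
```

>>> {"api": "step_arm", "payload": {"plan": "0 0 -3 0 0;0 0 -6 0 0;0 0 -10 0 0;0 0 -12 0 0;0 0 -12 0 0"}}

```text
time_s: 3.95
eef_pos: [609.7, -29.1, 169.7]
ee_rot: [0.002, 0.685, 0.729, 0.001]
force: [-0.4, 0.3, -2.4]
grip_width: 0.152
```

Run:
```python
from h import *
i=cams.camera_info("wrist");p,d=cams.capture("wrist");cv2.imwrite("pics/w2.png",p[:,:,::-1])
plan(451,-249,167,19.6)
```

```text
t 4.0 [608.7 -28.9 167.2] yaw 3.6 tilt [ 0.001 -0.    -1.   ] F [-0.9 -0.2 -3.9] g 0.15
shift [-2.097e+01 -1.712e+01  1.000e-02] twist -16.0
```

View pics/w2.png

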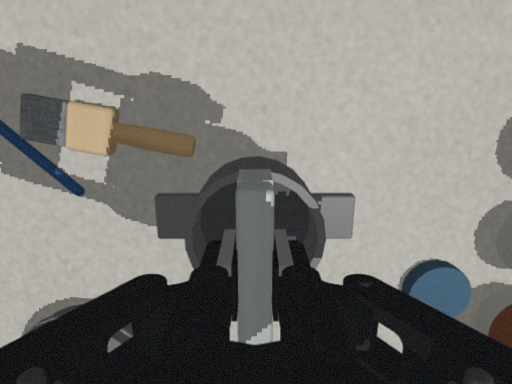

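>>> {"api": "step_arm", "payload": {"plan": "-21 -17.1 0 -16 0;-21 -17.1 0 -16 0;-21 -17.1 0 -16 0;-21 -17.1 0 -16 0;-21 -17.1 0 -16 0;-21 -17.1 0 -16 0;-21 -17.1 0 -16 0;-21 -17.1 0 -16 0;-21 -17.1 0 -16 0"}}

```text
time_s: 4.9
eef_pos: [451.4, -248.2, 166.1]
ee_rot: [-0.001, 0.576, 0.817, 0.0]
force: [0.5, -0.3, -1.5]
grip_width: 0.152
```

Run:
```python
from h import *
i=cams.camera_info("top");p,d=cams.capture("top")
r=spotter.regions_of("top","sieve")[0]; q=pts(i,d,r["pixels"]); print(r["conf"],r["extent"],np.percentile(q,[2,50,98],axis=0).round())
i=cams.camera_info("wrist");p,d=cams.capture("wrist");cv2.imwrite("pics/w3.png",p[:,:,::-1])
for r in spotter.regions_of("wrist","sieve")[:1]:
    q=pts(i,d,r["pixels"]); k=q[(q[:,2]>115)&(q[:,2]<135)];print(len(k), cv2.minAreaRect(k[:,:2].astype(np.float32)), k.mean(0))
for r in spotter.regions_of("wrist","receiver")[:1]:
    q=pts(i,d,r["pixels"]); k=q[(q[:,2]>60)&(q[:,2]<70)];print(r["conf"],len(k), cv2.minEnclosingCircle(q[:,:2].astype(np.float32)))
    c=cv2.kmeans(k[:,:2].astype(np.float32),2,None,(3,50,.1),5,0)[2]; print(c,c.mean(0),np.degrees(np.arctan2(*(c[1]-c[0])[::-1])))
plan(451,-249,94,19.6)
```

```text
0.82 [388.5, 237.2, 28.6, 47.6] [[ 422. -252.  121.]
 [ 457. -230.  133.]
 [ 501. -215.  194.]]
6698 ((447.33526611328125, -237.16896057128906), (112.4270248413086, 47.39686584472656), 20.006858825683594) [ 449.32008738 -241.85613173  129.26425605]
0.74 2659 ((449.5373840332031, -246.29689025878906), 76.24829864501953)
[[ 440.75085 -192.26244]
 [ 420.03717 -200.46619]] [ 430.394   -196.36432] -158.39372
t 5.15 [ 451.5 -248.7  167. ] yaw 19.7 tilt [-0.  0. -1.] F [ 1.   0.  -2.6] g 0.152
shift [-0.02 -0.05  7.3 ] twist 0.1
```

View pics/w3.png

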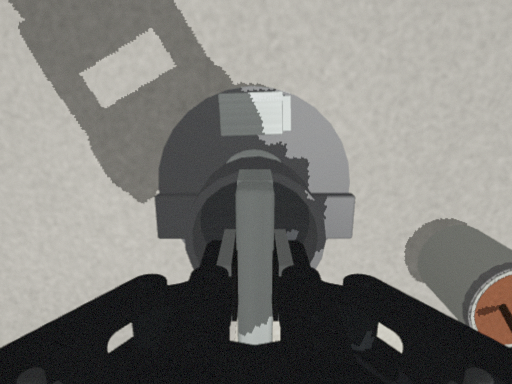

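Run:
```python
from h import *
i=cams.camera_info("wrist");p,d=cams.capture("wrist")
r=spotter.regions_of("wrist","sieve")[0]; q=pts(i,d,r["pixels"])
a=np.radians(19.6);T=readout.sense()["eef_pos"]
u=(q[:,:2]-T[:2])@np.array([[np.cos(a),-np.sin(a)],[np.sin(a),np.cos(a)]])
for s in(1,-1):
    k=(u[:,0]*s>42)&(abs(q[:,2]-T[2]+40)<14); print(k.sum(),np.percentile(u[k],[1,50,99],axis=0).round(1),(np.median(q[k,2])-T[2]).round(1))
```

```text
1129 [[ 42.2 -10.8]
 [ 48.8   3.2]
 [ 55.6  15. ]] -40.1
1088 [[-55.6 -10.8]
 [-48.7   3.1]
 [-42.1  14.8]] -40.1
```

>>> {"api": "step_arm", "payload": {"plan": "-0.2 0 2.5 0 0;-0.2 0 4.5 0 0;-0.2 0 5.8 0 0;-0.2 0 6.5 0 0;-0.2 0 6.9 0 0;-0.2 0 7.2 0 0;-0.2 0 7.3 0 0;-0.2 0 7.3 0 0"}}

```text
time_s: 6.05
eef_pos: [452.0, -251.2, 94.5]
ee_rot: [0.0, 0.576, 0.817, -0.0]
force: [0.9, -0.4, -3.4]
grip_width: 0.153
```

Run:
```python
from h import *
plan(451,-249,93,19.6)
p,d=cams.capture("side");cv2.imwrite("pics/s1.png",cv2.resize(p[210:350,250:430],None,fx=4,fy=4,interpolation=2)[:,:,::-1])
```

```text
t 6.05 [ 452.  -251.2   94.5] yaw 19.6 tilt [ 0.001 -0.    -1.   ] F [ 0.9 -0.4 -3.4] g 0.153
shift [ 0.24 -0.02  0.15] twist 0.0
```

View pics/s1.png

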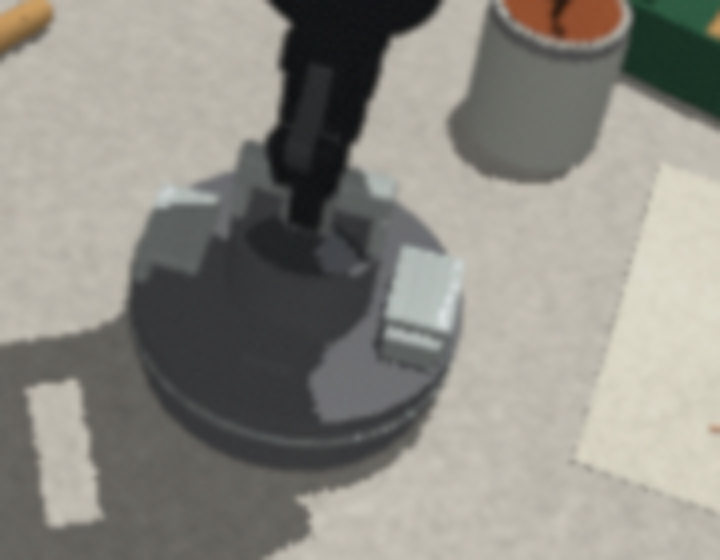

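>>> {"api": "step_arm", "payload": {"plan": "0 0 0.1 0 0;0 0 0.15 0 0;0 0 0.15 0 0"}}

```text
time_s: 6.4
eef_pos: [451.9, -251.2, 92.8]
ee_rot: [0.0, 0.576, 0.817, -0.0]
force: [-0.7, -0.1, -1.8]
grip_width: 0.153
```

>>> {"api": "step_arm", "payload": {"plan": "0 0 0.15 8 0;0 0 0.15 16 0;0 0 0.15 24 0;0 0 0.15 32 0;0 0 0.15 40 0;0 0 0.15 45 0;0 0 0.15 45 0"}}

```text
time_s: 7.1
eef_pos: [452.8, -252.0, 92.8]
ee_rot: [0.002, 0.846, 0.533, 0.001]
force: [0.8, -0.2, 8.6]
grip_width: 0.148
```

>>> {"api": "step_arm", "payload": {"plan": "0 -0.05 -0.03 8 0;0 -0.1 -0.03 16 0;0 -0.15 -0.03 24 0;0 -0.2 -0.03 32 0;0 -0.25 -0.03 40 0;0 -0.25 -0.03 45 0;0 -0.25 -0.03 45 0;0 -0.25 -0.03 45 0"}}

```text
time_s: 7.9
eef_pos: [450.4, -250.8, 92.8]
ee_rot: [0.001, 0.985, 0.17, 0.001]
force: [-0.0, 0.2, 6.8]
grip_width: 0.154
```

Run:
```python
from h import *
plan(451,-249,93,-70.4)
print(readout.sense()["wrist_torque"])
p,d=cams.capture("side");cv2.imwrite("pics/s2.png",cv2.resize(p[210:350,250:430],None,fx=4,fy=4,interpolation=2)[:,:,::-1])
```

```text
t 7.9 [ 450.4 -250.8   92.8] yaw -70.4 tilt [ 0.002 -0.002 -1.   ] F [-0.   0.2  6.8] g 0.154
shift [ 0.12 -0.14 -0.02] twist -0.0
[ 0.04363102  0.06685272 -0.16581773]
```

View pics/s2.png

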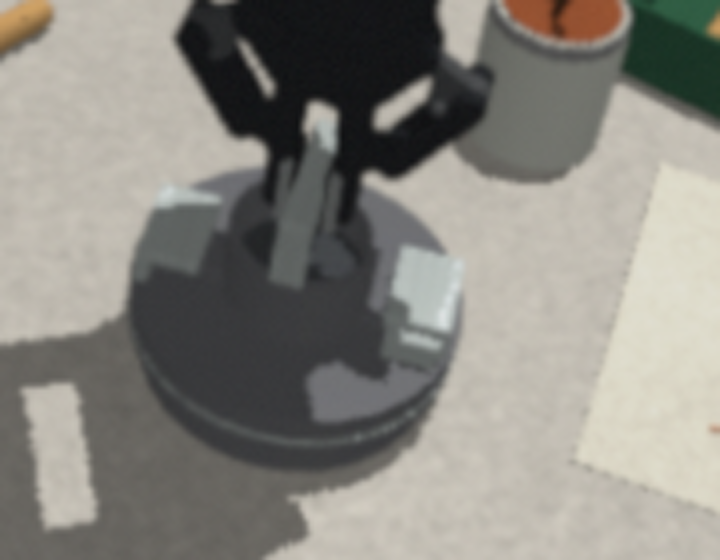

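>>> {"api": "step_arm", "payload": {"plan": "0 0 0 0 30;0 0 0 0 60;0 0 0 0 60;0 0 0 0 60;0 0 -3 0 60;0 0 -7 0 60;0 0 -11 0 60;0 0 -15 0 60;0 0 -16 0 60"}}

```text
time_s: 8.85
eef_pos: [450.5, -250.8, 255.7]
ee_rot: [0.003, 0.985, 0.17, 0.002]
force: [0.9, 0.4, 0.5]
grip_width: 0.596
```

Run:
```python
from h import *
plan(451,-249,250,-70.4)
i=cams.camera_info("wrist");p,d=cams.capture("wrist");cv2.imwrite("pics/w4.png",p[:,:,::-1])
q=pts(i,d,spotter.regions_of("wrist","sieve")[0]["pixels"]);k=q[(q[:,2]>105)&(q[:,2]<130)];print(len(k),np.percentile(k[:,2],[5,50,95]),cv2.minAreaRect(k[:,:2].astype(np.float32)))
i=cams.camera_info("top");p,d=cams.capture("top")
for t in("plain_sieve","brush_jar"):
    r=spotter.regions_of("top",t)[0];print(t,r["conf"],np.median(pts(i,d,r["pixels"]),0).round())
```

```text
t 8.85 [ 450.5 -250.8  255.7] yaw -70.4 tilt [ 0.005 -0.005 -1.   ] F [0.9 0.4 0.5] g 0.596
shift [ 0.1  -0.16  0.57] twist 0.0
1313 [117.08217945 118.58364488 119.80980731] ((451.0262756347656, -249.09146118164062), (67.44000244140625, 13.488280296325684), 19.867902755737305)Traceback (most recent call last):
  File "<stdin>", line 7, in <module>
IndexError: list index out of range
```

View pics/w4.png

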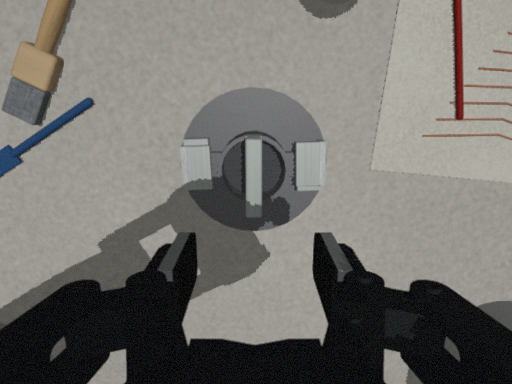

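The bar's centre is at (451.0, -249.1), its top is at z 118.6 (119 expected) and it lies at 19.9°. In the picture, both ears are under the claws.

Run:
```python
from h import *
workorder.finish_job()
```

```text
the job is handed in; nothing more can be done
```

The eared sieve is on the receiver with both ears under the claws, released, and the job is handed in. It reported no verdict. I gripped the sieve by its bar, set it down between the claws, turned it 90° clockwise, opened the gripper and lifted clear, all in about 9 s.

**Sieve position:** the last wrist picture puts the bar's centre at (451.0, −249.1), against a receiver centre of (451.2, −249.1). The bar's top is at z 118.6 mm (119 expected), which means the sieve sits on the receiver's flat top. The bar lies at 19.9° against 19.6° expected, so the ears are within about 0.5° of the claw axis. The gripper was about 16 cm above the release height and felt no contact.

**Not confirmed:** my final check on the two bystanders failed. The network didn't find the plain sieve in the last top picture, and the script stopped before it looked for the brush jar. The arm's path stayed well clear of both, and the forces I read after each move showed no unexpected contact. The jar was still upright in the side picture taken just before release.

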